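# Turn the batch plate over and show it beside the clamped ball

### The job

The small metal batch plate lies label down on the round wooden rest; the notched corner marks its frosted (label) end. Take it, stand it upright on one of its thin edges on the bare bench and let go of it, then take it afresh and turn it label up. Finish while still holding it in the air, level, label up, its frosted end pointing straight at the ball in the clamp, slightly higher than the top of the ball and beside it, not over it, no more than a hand's width (10 cm) away; do not touch the ball or its clamp, and leave the mallet, burnisher and caliper where they lie.

Things in the scene. Friction and masses are not known exactly. Their poses are not given: they have to be found in the camera images.
- plate: flat aluminium batch plate, 64 mm long (x), 46 mm wide (y), 12 mm thick (z), about 90 g; origin at the block's centre. x points to the frosted end (last 22 mm, blasted, slightly paler matt grey), which has the notched corner. z points out of the label face, which has a white paper label at the frosted end. It starts label down (z down), any yaw, centred on the rest within 3 mm
- rest: round dark wooden rest fixed to the bench, 36 mm in diameter and 30 mm high; origin at the centre of its underside, on the bench. The plate overhangs it on all sides. The bench top, at height 0, is bare between the rest and the clamp
- clamp: rusted iron clamp fixed to the bench, holding a red cricket ball: base 170 (x) by 70 (y) mm; two cheeks 50 mm wide, outer faces 73 mm from the centre along x, tops 108 mm above the bench; wing screw reaching 108 mm along +x, 85 mm up, its wings 55 mm across. Origin: centre of the base's underside; it is turned a little about the vertical
- ball_centre (a point): the centre of the clamped ball (72 mm in diameter), 85 mm above the bench; the ball's top is 121 mm above the bench
- mallet: bystander: dark walnut mallet lying on the bench, head 60 by 90 by 50 mm high, handle 180 mm long pointing to its -x; origin under the head's centre
- burnisher: bystander: bone burnisher lying on the bench, 130 mm long (x), 18 mm wide, 10 mm thick; origin under its centre
- caliper: bystander: brass caliper lying on the bench, beam 160 mm long (x), jaws reaching 57 mm to its +y, at most 8 mm thick; origin under the beam's centre
- notch (a point): the 10 by 10 mm square notch cut through the plate's corner at +x, +y: point at the notch's middle, 27 mm along x and 18 mm along y from the plate's centre. Seen from above with the label down and the frosted end pointing away from the viewer, the notch is at the far right corner

How it is judged:
On the way:
1. the plate stands upright on a thin edge on the bench, let go (angle between plate's own z axis and vertical between 1.47 and 1.67 rad and height (world z) of plate below 0.036 m and contact force between plate and the arm below 0.05 N and contact force between plate and the fingers below 0.05 N and linear speed of plate below 0.02 m/s and contact force between plate and rest below 0.05 N), for 0.2 s.
At the end, for the whole second after the job is handed in: after standing let go on an edge, the plate is held still by the fingers alone, label up, level to 0.2 rad, centre 122-228 mm above the bench; the ball's centre lies 70-180 mm ahead of the plate's centre along its x (frosted) axis, within 35 mm sideways (angle between plate's own z axis and vertical below 0.2 rad and x of ball_centre in the frame of plate between 0.07 and 0.18 m and y of ball_centre in the frame of plate between -0.035 and 0.035 m and height (world z) of plate between 0.122 and 0.228 m and contact force between plate and the fingers above 1 N and linear speed of plate below 0.03 m/s and contact force between plate and rest below 0.05 N and contact force between plate and clamp below 0.05 N); the arm keeps its last pose, push and grip.
It fails at once if the ball or clamp is touched by the robot or the plate (contact force between clamp and the arm above 0.5 N or contact force between clamp and the fingers above 0.5 N or contact force between clamp and plate above 0.5 N).
It fails at once if the mallet, burnisher or caliper is moved from its place (more than 30 mm) (distance of any of mallet, burnisher, caliper from where it was at the start of the episode above 0.03 m).
It also fails if it takes over 51 s, if anything falls off the work surface, if the arm or the gripper's body presses on something with over 40 N, if the wrist force passes 120 N, or if a joint passes its speed limit or range.

### The arm

A 6-joint arm with a two-finger parallel gripper is mounted at the origin on the work surface. World frame = base frame: x ahead of the robot, y to its left, z up, the work surface at z = 0. Lengths are in m, angles in rad, forces in N, time in s.
With the tool pointing down it reaches from about 0.35 to 0.8 m from the base axis. Payload 7.3 kg.
Tool frame: the origin (TCP) lies on the front face of the gripper's body, between the roots of the fingers; the fingertips stand 73 mm ahead of it and the grasp point (between the pads) lies 54 mm ahead of it; z points along the fingers, y is the line along which they close (so a half turn about z gives the same grasp; the last joint's range is limited). The gripper opens to 85 mm and grips with 20 to 120 N. Pads are 22 mm wide; open, the fingers measure 114 mm over their backs; the gripper's body (76 mm by 85 mm) begins 54 mm behind the grasp point. The pads swing forward as they close: fully open they stand 13 mm farther back than shut.
Start: joints at [1.097, 0.342, 1.524, -0, 1.275, -0.146], TCP at [0.169, 0.497, 0.304] pointing down, gripper open.
Joint ranges: [-2.53, 2.53], [-0.77, 2.02], [0.04, 2.7], [-1, 4.14], [0.28, 2.66], [-3.11, 3.11]. Speed limits (rad/s): [2.57, 2.57, 3.14, 3.14, 3.14, 3.14].

### API

Orientations are given as a unit quaternion [x, y, z, w].
In Python, from bench import manip, get_image, camera_params gives the robot as it stands. Calls block until the motion is done:
- manip.move_to(position, orientation): joint-space move of the TCP to a pose.
- manip.servo_line(position, v=0.15, frame=None): straight line of the TCP; frame=None keeps the orientation; v is the mean speed in m/s.
- manip.set_joints(angles): joint-space move.
- manip.grip(opening, squeeze=None): finger opening in m; squeeze is the grip in N (None keeps the last); returns when the fingers have stopped.
- manip.pause(seconds).
- manip.solve_ik(position, orientation): joint angles nearest the present ones, or None.
- manip.get_obs(): the state.
- get_image(name): name is "scene" or "top" or "wrist"; returns the picture (420x560x3 uint8, red, green, blue); there is no depth.
- camera_params(name): a dict with "fx", "fy", "cx", "cy" (pixels), "k1" (the pictures are not rectified: a ray, as slopes to the right and down, at radius r is drawn at 1 + k1 r^2 times it, then the intrinsics apply), "rvec" (rotation vector, rad) and "tvec" (3), from world to camera coordinates, as OpenCV has them; the wrist camera has in their place "hand_eye" (4x4, takes a point from camera to tool coordinates, whose origin is the TCP and whose axes are the flange's). Camera axes: x right, y down, z forward; pixel columns grow to the right and rows downward; lengths in m; the calibration is good to about 2 mm. A picture is of the moment at which its call begins: read the wrist's pose just before it. camera_params takes no time and is no camera call.
A pose or a line that the arm cannot do raises manip.Unreachable and nothing moves.
- manip.close_job(): hands the job in; it is judged then, once.
The state is a dict: "t": time; "joint_pos": joint angles; "qd": joint speeds; "tau": joint torques, N m; "ee_pos": TCP position; "ee_rot": TCP orientation; "contact_force": force on the tool from outside, world axes, zero at the start; "moment": the same for the moment, N m; "gripper_width": finger opening in m; "finger_force": force on a finger pad.
Only numpy, scipy, OpenCV 4.12 (cv2) and the standard library are available. Lean on these libraries where they do the work, as an engineer would, in place of code of your own. Each camera call takes 0.05 s, during which the arm holds its last target. There are 200 camera calls.

## Working session

There is one attempt and no reset: what is moved stays moved. The work goes in short steps, each a Python script; the robot and the scene stay as the last script left them, time stands still between calls to the robot, and variables do not carry over. Pictures are saved under pics/ and viewed, at most 10 in all, crops included, and the job is handed in when it is done.

```bash
ls; mkdir -p pics; python3 - <<'E'
from bench import manip, get_image, camera_params
import cv2,numpy as np
for n in ("top","scene"):
    im=get_image(n); cv2.imwrite(f"pics/{n}0.png",im[:,:,::-1]); print(n,camera_params(n))
print(camera_params("wrist")); print(manip.get_obs())
a=cv2.imread("pics/top0.png")
E
```

```text
pics
top {'fx': 383.67311701919743, 'fy': 383.67311701919743, 'cx': 280.2503203404217, 'cy': 209.70788631911253, 'k1': -0.05511287753488651, 'rvec': array([ 2.19890832, -1.99969751,  0.21715057]), 'tvec': array([-0.06258512,  0.54617734,  0.99448356])}
scene {'fx': 471.2465933895194, 'fy': 471.2465933895194, 'cx': 279.73968751537046, 'cy': 210.25898166936398, 'k1': -0.11393403017037819, 'rvec': array([ 0.91508995,  2.51974391, -1.05425238]), 'tvec': array([ 0.43447256, -0.17302529,  1.26454761])}
{'fx': 299.51279866880606, 'fy': 299.51279866880606, 'cx': 279.3782952909051, 'cy': 206.43490593511044, 'k1': -0.012542974609229273, 'hand_eye': array([[-4.86224130e-04, -9.65903291e-01, -2.58902676e-01,
         6.51087995e-02],
       [ 9.99998631e-01, -6.01986572e-05, -1.65342974e-03,
         5.75455515e-04],
       [ 1.58146763e-03, -2.58903125e-01,  9.65901998e-01,
        -7.08616444e-02],
       [ 0.00000000e+00,  0.00000000e+00,  0.00000000e+00,
         1.00000000e+00]])}
{'t': 0.1, 'joint_pos': array([ 1.09700905e+00,  3.42671722e-01,  1.52486565e+00, -1.36971073e-05,
        1.27540713e+00, -1.46012567e-01]), 'qd': array([-0.00148412, -0.00302922, -0.00146123,  0.00079053, -0.0003143 ,
       -0.00082063]), 'tau': array([ 9.60305042e-04, -4.34452057e+01, -2.46493095e+01, -1.84268474e-04,
        4.73932188e-03, -1.56622832e-05]), 'ee_pos': array([0.16889596, 0.49684069, 0.30330519]), 'ee_rot': array([ 1.63152688e-01,  9.86600600e-01, -6.45723605e-04, -1.99893543e-04]), 'contact_force': array([ 0.42951763, -0.36640559,  0.31939115]), 'moment': array([-0.07323933,  0.01042201,  0.00117751]), 'finger_force': 0.0, 'gripper_width': 0.08523224852690513}
```

View pics/top0.png

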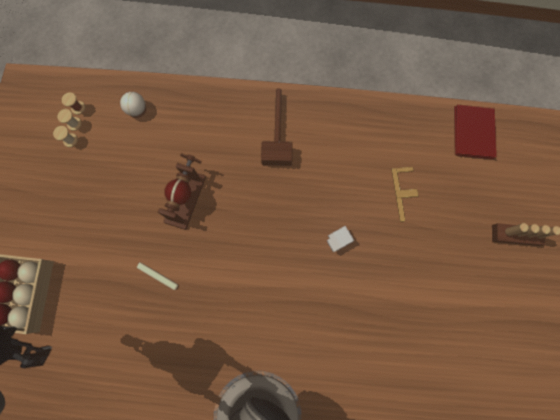

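View pics/scene0.png

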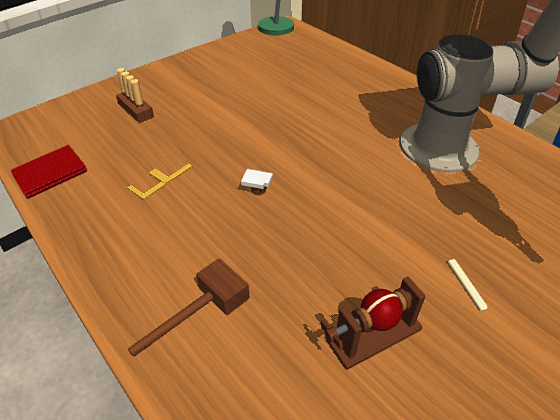

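Top view: plate at (341,239), ball at (178,191), mallet head (277,152), burnisher (157,276), caliper (402,193). In the scene view the notch appears at about (268,187).

```bash
cat > h.py <<'E'
import numpy as np, cv2
from scipy.spatial.transform import Rotation as R
from bench import manip, get_image, camera_params
def campose(n,obs=None):
    """camera->world rotation, camera centre"""
    p=camera_params(n)
    if n=="wrist":
        obs=obs or manip.get_obs(); T=np.eye(4); T[:3,:3]=R.from_quat(obs["ee_rot"]).as_matrix(); T[:3,3]=obs["ee_pos"]
        M=T@p["hand_eye"]; return p,M[:3,:3],M[:3,3]
    Rc=R.from_rotvec(p["rvec"]).as_matrix(); return p,Rc.T,-Rc.T@p["tvec"]
def rays(n,px,obs=None):
    p,Rw,c=campose(n,obs); K=np.array([[p["fx"],0,p["cx"]],[0,p["fy"],p["cy"]],[0,0,1]])
    u=cv2.undistortPoints(np.float64(px).reshape(-1,1,2),K,np.array([p["k1"],0,0,0.])).reshape(-1,2)
    d=np.c_[u,np.ones(len(u))]@Rw.T
    return c,d
def onplane(n,px,z,obs=None):
    c,d=rays(n,px,obs); return c+d*((z-c[2])/d[:,2])[:,None]
def project(n,P,obs=None):
    p,Rw,c=campose(n,obs); q=(np.atleast_2d(P)-c)@Rw; s=q[:,:2]/q[:,2:]
    s=s*(1+p["k1"]*(s**2).sum(1,keepdims=True)); return s*[p["fx"],p["fy"]]+[p["cx"],p["cy"]]
def biggest(m):
    cs,_=cv2.findContours(m.astype(np.uint8),cv2.RETR_EXTERNAL,cv2.CHAIN_APPROX_NONE); return max(cs,key=cv2.contourArea)
E
python3 - <<'E'
from h import *
for n,box in (("top",(310,210,375,270)),("scene",(230,155,285,200))):
    im=cv2.imread(f"pics/{n}0.png"); x0,y0,x1,y1=box
    c=im[y0:y1,x0:x1]; hsv=cv2.cvtColor(c,cv2.COLOR_BGR2HSV)
    ct=biggest((hsv[:,:,1]<60)&(hsv[:,:,2]>90)).reshape(-1,2)+[x0,y0]
    W=onplane(n,ct,.042 if n=="top" else .042)
    r=cv2.minAreaRect(np.float32(W[:,:2]*1000)); print(n,r)
    cv2.imwrite(f"pics/{n}crop.png",cv2.resize(c,None,fx=9,fy=9,interpolation=cv2.INTER_CUBIC))
# ball
cc={}
for n,box in (("top",(150,165,205,220)),("scene",(355,280,410,335))):
    im=cv2.imread(f"pics/{n}0.png"); x0,y0,x1,y1=box
    hsv=cv2.cvtColor(im[y0:y1,x0:x1],cv2.COLOR_BGR2HSV)
    m=((hsv[:,:,0]<4)|(hsv[:,:,0]>172))&(hsv[:,:,1]>170)&(hsv[:,:,2]>60)
    ct=biggest(cv2.morphologyEx(m.astype(np.uint8),cv2.MORPH_CLOSE,np.ones((7,7))))
    (u,v),r=cv2.minEnclosingCircle(ct); print(n,u+x0,v+y0,r,onplane(n,[[u+x0,v+y0]],.085))
for nm,px,z in (("mallet",[[277,152],[278,92]],.05),("burn",[[138,266],[176,288]],.01),("cal",[[396,170],[403,220]],.005),("clampbase",[[166,224],[188,229],[205,180],[185,157]],.0)): print(nm,onplane("top",px,z).round(3).tolist())
E
```

```text
top ((487.7430114746094, -179.5665283203125), (48.54109191894531, 67.28592681884766), 34.959388732910156)
scene ((492.3304443359375, -173.77420043945312), (58.75629806518555, 67.0916976928711), 35.057464599609375)
top 173.05319213867188 189.69149017333984 8.743006706237793 [[0.57203834 0.28483755 0.085     ]]
scene 381.75 309.0 21.250099182128906 [[0.56582652 0.27286124 0.085     ]]
mallet [[0.72, 0.015, 0.05], [0.91, 0.031, 0.05]]
burn [[0.361, 0.374, 0.01], [0.312, 0.257, 0.01]]
cal [[0.715, -0.341, 0.005], [0.565, -0.366, 0.005]]
clampbase [[0.489, 0.316, 0.0], [0.481, 0.25, 0.0], [0.631, 0.221, 0.0], [0.697, 0.292, 0.0]]
```

View pics/topcrop.png

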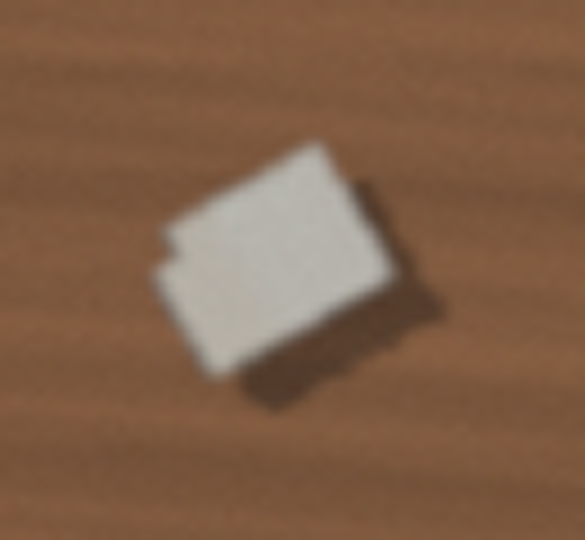

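View pics/scenecrop.png

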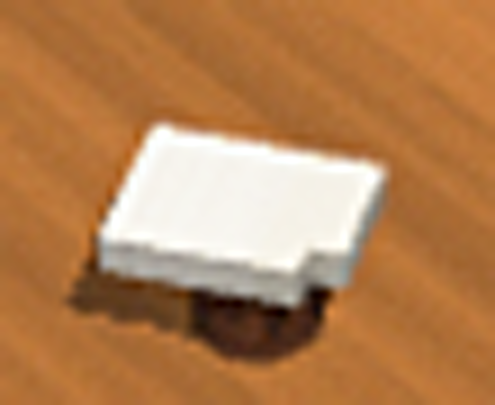

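The crops show the notch in the upper-left corner in the top view, at crop (165,245). The frosted end therefore points at +125° in world, with the plate centre near (0.488, -0.180) and the ball near (0.566, 0.273). Next I'll check reachability of the plan: tilted side grasp, stand on the frosted edge, regrasp from above, swing the tool horizontal.

```bash
cat >> h.py <<'E'
def mat(x,z): x,z=np.array(x,float),np.array(z,float); return np.c_[x,np.cross(z,x),z]
def grasp1(a,k,gx=-.005):
    z=np.array([np.sin(a),0,np.cos(a)]); y=np.array([0,k,0.]); return np.c_[np.cross(y,z),y,z],np.array([gx,0,0])
def grasp2(k,gx=-.016):
    z=np.array([1.,0,0]); y=np.array([0,0,k*1.]); return np.c_[np.cross(y,z),y,z],np.array([gx,0,0])
def tool(Rp,pc,g,back=0):
    """TCP position, quaternion for plate pose and grasp, backed off along tool z"""
    T=Rp@g[0]; return np.array(pc)+Rp@g[1]-(.054+back)*T[:,2], R.from_matrix(T).as_quat()
def Rpick(yaw): return mat([np.cos(yaw),np.sin(yaw),0],[0,0,-1])
def Rstand(psi): return mat([0,0,-1],[np.cos(psi),np.sin(psi),0])
def Rfin(phi): return mat([np.cos(phi),np.sin(phi),0],[0,0,1])
E
python3 - <<'E'
from h import *
import itertools
print("ball", [onplane("top",[[178,191.5]],.085).round(4), onplane("scene",[[381.7,309]],.085).round(4)])
pc=[.488,-.18,.036]; B=np.array([.566,.273]); D=np.deg2rad
s=lambda a:None if a is None else np.round(a,2).tolist()
for a,k in itertools.product((25,35,45),(1,-1)):
    g=grasp1(D(a),k); print("pick",a,k,s(manip.solve_ik(*tool(Rpick(D(125)),pc,g))),manip.solve_ik(*tool(Rpick(D(125)),pc,g,.08)) is not None)
    for psi in range(-180,180,30):
        q=manip.solve_ik(*tool(Rstand(D(psi)),[.48,.03,.033],g))
        if q is not None: print("   stand",psi,s(q))
for k in (1,-1):
    for psi in range(-180,180,30):
        q=manip.solve_ik(*tool(Rstand(D(psi)),[.48,.03,.032],grasp2(k)))
        if q is not None: print("re",k,psi,s(q))
    for phi in range(-90,181,15):
        d=np.array([np.cos(D(phi)),np.sin(D(phi))])
        q=manip.solve_ik(*tool(Rfin(D(phi)),[*(B-.12*d),.165],grasp2(k)))
        if q is not None: print("fin",k,phi,s(q))
E
```

```text
ball [array([[0.5683, 0.2705, 0.085 ]]), array([[0.5659, 0.2728, 0.085 ]])]
pick 25 1 [-0.59, 0.79, 1.46, 0.16, 1.3, -1.28] True
   stand -180 [-0.06, 1.16, 1.04, -0.06, 2.07, 1.51]
   stand -150 [0.12, 1.14, 1.11, -0.39, 1.97, 1.23]
   stand -120 [0.29, 1.05, 1.34, -0.68, 1.71, 1.08]
   stand -30 [0.32, 0.93, 2.4, 3.93, 1.26, 1.72]
   stand 0 [-0.22, 1.1, 2.63, 2.94, 1.72, 1.45]
   stand 30 [-0.68, 0.97, 2.48, 2.05, 1.26, 1.27]
   stand 60 [-0.72, 0.88, 2.13, 1.32, 1.16, 1.71]
   stand 90 [-0.6, 0.93, 1.76, 0.86, 1.41, 1.94]
   stand 120 [-0.44, 1.03, 1.42, 0.55, 1.72, 1.95]
   stand 150 [-0.25, 1.12, 1.15, 0.27, 1.97, 1.8]
pick 25 -1 [-0.59, 0.79, 1.46, 0.16, 1.3, 1.86] True
   stand -180 [-0.06, 1.16, 1.04, -0.06, 2.07, -1.63]
   stand -150 [0.12, 1.14, 1.11, -0.39, 1.97, -1.91]
   stand -120 [0.29, 1.05, 1.34, -0.68, 1.71, -2.06]
   stand -30 [0.32, 0.93, 2.4, 3.93, 1.26, -1.42]
   stand 0 [-0.22, 1.1, 2.63, 2.94, 1.72, -1.7]
   stand 30 [-0.68, 0.97, 2.48, 2.05, 1.26, -1.87]
   stand 60 [-0.72, 0.88, 2.13, 1.32, 1.16, -1.43]
   stand 90 [-0.6, 0.93, 1.76, 0.86, 1.41, -1.2]
   st
[... 3867 characters left out ...]
 30 [-0.1, 0.54, 1.88, -0.0, 0.72, 2.52]
re -1 60 [-0.1, 0.54, 1.88, -0.0, 0.72, 2.0]
re -1 90 [-0.1, 0.54, 1.88, -0.0, 0.72, 1.47]
re -1 120 [-0.1, 0.54, 1.88, -0.0, 0.72, 0.95]
re -1 150 [-0.1, 0.54, 1.88, -0.0, 0.72, 0.43]
fin -1 0 [0.86, 0.91, 2.39, 4.01, 1.67, 0.12]
fin -1 15 [0.47, 1.07, 2.62, 3.38, 2.11, 0.13]
fin -1 30 [-0.1, 1.15, 2.68, 2.39, 2.11, -0.44]
fin -1 45 [-0.42, 0.97, 2.5, 1.92, 1.69, -0.3]
fin -1 60 [-0.49, 0.88, 2.23, 1.6, 1.57, 0.03]
fin -1 75 [-0.47, 0.89, 1.93, 1.38, 1.63, 0.31]
fin -1 90 [-0.4, 0.97, 1.6, 1.23, 1.78, 0.53]
fin -1 105 [-0.32, 1.08, 1.26, 1.14, 1.98, 0.72]
fin -1 120 [-0.22, 1.23, 0.86, 1.14, 2.2, 0.91]
fin -1 135 [-0.12, 1.46, 0.29, 1.34, 2.46, 1.28]
```

```bash
python3 - <<'E'
from h import *
D=np.deg2rad; g=grasp1(D(40),-1); Rp=Rpick(D(125)); pc=np.array([.488,-.180,.036])
manip.grip(.085,30)
p,q=tool(Rp,pc+[0,0,.16],g,.03); manip.move_to(p,q)
manip.servo_line(tool(Rp,pc,g,.05)[0],v=.2)
im=get_image("wrist"); cv2.imwrite("pics/w1.png",im[:,:,::-1])
manip.servo_line(tool(Rp,pc,g)[0],v=.08)
manip.grip(.03,40); o=manip.get_obs(); print(o["t"],o["gripper_width"],o["finger_force"],o["contact_force"])
manip.servo_line(o["ee_pos"]+[0,0,.12],v=.15)
o=manip.get_obs(); print(o["t"],o["gripper_width"],o["finger_force"],o["contact_force"])
a=get_image("wrist")[:,:,::-1]; b=get_image("scene")[:,:,::-1]
cv2.imwrite("pics/w2.png",np.hstack([cv2.resize(a,(400,300)),cv2.resize(b,(400,300))]))
E
```

```text
5.1917 0.045484887782804496 41.21363639831543 [ 0.2719309  -2.38465152  2.8627124 ]
6.1417 0.04542518030172786 40.849708914756775 [ 0.1269914  -0.23221842 -1.66434232]
```

View pics/w2.png

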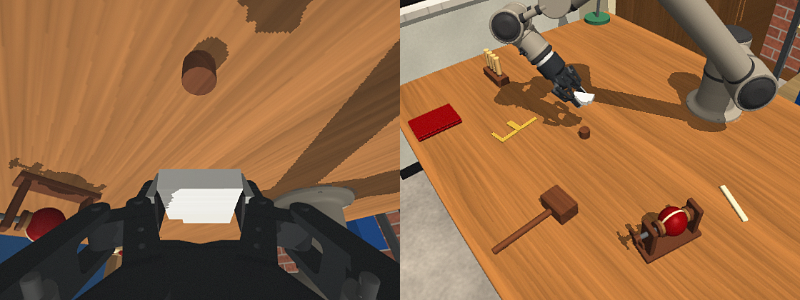

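The plate is held across its width (45.4 mm) and the rest is empty. Now stand it on the frosted edge.

```bash
python3 - <<'E'
from h import *
D=np.deg2rad; g=grasp1(D(40),-1); Rp=Rstand(D(90)); pc=np.array([.48,.03,.032])
p,q=tool(Rp,pc+[0,0,.10],g); manip.move_to(p,q)
manip.servo_line(tool(Rp,pc+[0,0,.008],g)[0],v=.12)
manip.pause(.2); f0=manip.get_obs()["contact_force"]
for dz in np.arange(.006,-.008,-.001):
    manip.servo_line(tool(Rp,pc+[0,0,dz],g)[0],v=.02); o=manip.get_obs(); f=o["contact_force"]-f0
    if f[2]>3: break
print(dz,f,o["t"],o["moment"])
a=get_image("wrist")[:,:,::-1]; b=get_image("scene")[:,:,::-1]
cv2.imwrite("pics/w3.png",np.hstack([cv2.resize(a,(400,300)),cv2.resize(b,(400,300))]))
E
```

```text
0.002 [-0.3749653  -2.07281645  7.69763456] 11.0 [0.07850415 0.24156466 0.13302133]
```

View pics/w3.png

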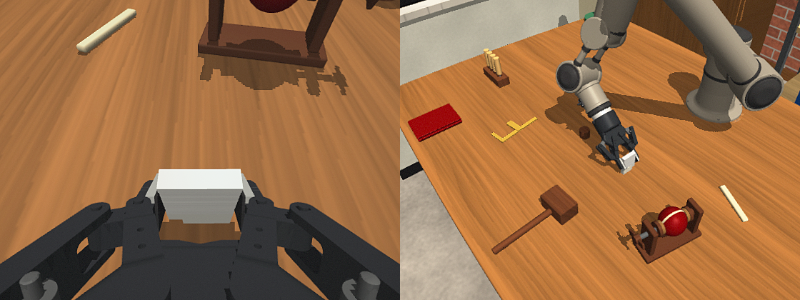

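The plate is upright in the gripper and touching the bench. Release it, retreat and look.

```bash
python3 - <<'E'
from h import *
D=np.deg2rad; g=grasp1(D(40),-1); Rp=Rstand(D(90)); pc=np.array([.48,.03,.032])
manip.grip(.055); manip.pause(.4); manip.grip(.085); manip.pause(.3)
manip.servo_line(tool(Rp,pc+[0,0,.003],g,.10)[0],v=.12)
o=manip.get_obs(); print(o["t"],o["contact_force"])
a=get_image("wrist")[:,:,::-1]; b=get_image("scene")[:,:,::-1]; c=get_image("top")[:,:,::-1]
cv2.imwrite("pics/w4.png",a);cv2.imwrite("pics/s4.png",b);cv2.imwrite("pics/t4.png",c)
ct=np.rint(project("scene",[pc]))[0].astype(int); print(ct, project("top",[pc]), project("wrist",[pc],o))
s=b[ct[1]-40:ct[1]+35,ct[0]-40:ct[0]+60]
cv2.imwrite("pics/v4.png",np.hstack([cv2.resize(a,(400,300)),cv2.resize(s,(400,300),interpolation=cv2.INTER_CUBIC)]))
E
```

```text
13.4583 [ 0.44143607 -1.40231582 -0.57344413]
[320 228] [[263.36126415 234.83900568]] [[279.39317532 219.64201269]]
```

View pics/v4.png

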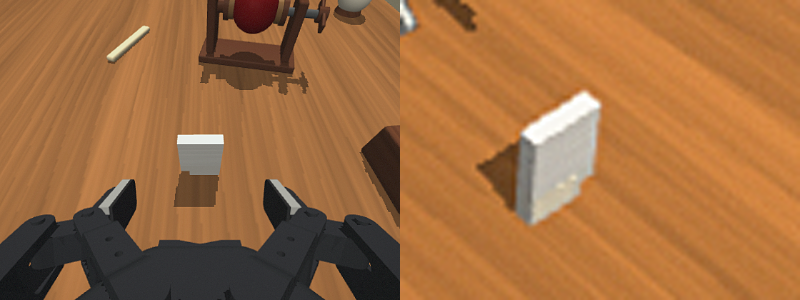

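The plate stands free at wrist (200,155), label toward the clamp and frosted end down. Measure its top face, then regrasp from above.

```bash
python3 - <<'E'
from h import *
D=np.deg2rad
o=manip.get_obs(); im=cv2.imread("pics/w4.png"); 
c=im[180:215,235:325]; v=c.min(2); ct=biggest(v>215).reshape(-1,2)+[235,180]
W=onplane("wrist",ct,.064,o)[:,:2]; (cx,cy),(w,h),an=cv2.minAreaRect(np.float32(W*1000)); print((cx,cy),(w,h),an)
yaw=an if w>h else an-90
yaw=(yaw+90)%180-90; print("long edge yaw",yaw)
if abs(cx-480)>8 or abs(cy-30)>10 or abs(yaw)>8 or max(w,h)>55: raise SystemExit("check")
Rp=Rstand(D(90+yaw)); pc=np.array([cx/1000,cy/1000,.032]); g=grasp2(1); np.save("pc.npy",[*pc,yaw])
manip.servo_line(o["ee_pos"]+[0,-.02,.14],v=.2)
p,q=tool(Rp,pc,g,.11); manip.move_to(p,q)
manip.servo_line(tool(Rp,pc,g)[0],v=.1)
manip.grip(.005,40); o=manip.get_obs(); print(o["t"],o["gripper_width"],o["finger_force"],o["contact_force"])
manip.servo_line(o["ee_pos"]+[0,0,.15],v=.15)
o=manip.get_obs(); print(o["t"],o["gripper_width"],o["finger_force"])
E
```

```text
(480.6587829589844, 30.71953582763672) (10.743353843688965, 45.91547775268555) 89.93336486816406
long edge yaw -0.0666351318359375
17.1917 0.011543972639235612 41.8874055147171 [-0.00234602  0.98366195  2.15465695]
18.3417 0.011218279015039072 41.581456661224365
```

```bash
python3 - <<'E'
from h import *
D=np.deg2rad; g=grasp2(1); Rp=Rfin(D(90)); B=np.array([.567,.272])
p,q=tool(Rp,[.54,.02,.20],g); manip.move_to(p,q)
pc=np.array([B[0],B[1]-.118,.160])
manip.servo_line(tool(Rp,pc,g)[0],v=.12); manip.pause(.5)
o=manip.get_obs(); print(o["t"],o["gripper_width"],o["finger_force"],tool(Rp,pc,g),o["ee_pos"],o["ee_rot"])
b=get_image("scene")[:,:,::-1]; c=get_image("top")[:,:,::-1]
t=np.rint(project("top",[pc]))[0].astype(int); print(t,project("scene",[pc]))
cv2.imwrite("pics/v5.png",np.hstack([cv2.resize(b,(400,300)),cv2.resize(c[t[1]-60:t[1]+60,t[0]-90:t[0]+70],(400,300),interpolation=cv2.INTER_CUBIC)]))
E
```

```text
21.175 0.011640245069569684 41.74280762672424 (array([0.567, 0.084, 0.16 ]), array([2.16489014e-17, 7.07106781e-01, 7.07106781e-01, 2.16489014e-17])) [0.56700457 0.0839289  0.16003233] [7.79877226e-06 7.07111609e-01 7.07101951e-01 5.31927919e-05]
[216 188] [[336.26468054 240.5979814 ]]
```

View pics/v5.png

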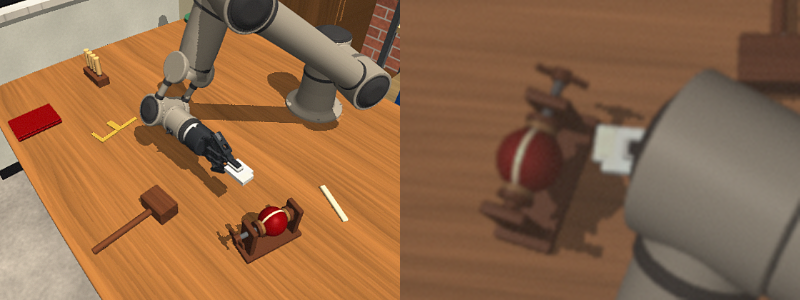

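The plate is level with the frosted end facing the ball. The notch is at the lower left in the top view, which confirms label up, and there is a clear gap to the ball. Handing in.

```bash
python3 -c "
from bench import manip
print(manip.close_job())"
```

```text
the job is handed in; nothing more can be done
None
```

I handed in the job at about 21 s of the 51 s allowed. The plate stood free on its frosted edge, was regrasped, and is held label up and level beside the ball, centre 160 mm up and about 118 mm from the ball's centre; the hand-in call returned no verdict.

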